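# Square up bamboo sample plates and snap the binding cap on

### The arm

A 6-joint arm with a two-finger parallel gripper is mounted at the origin on the work surface. World frame = base frame: x ahead of the robot, y to its left, z up, the work surface at z = 0. Lengths are in m, angles in rad, forces in N, time in s.
With the tool pointing down it reaches from about 0.3 to 0.875 m from the base axis. Payload 6.4 kg.
Tool frame: the origin (TCP) lies at the very end of the fingers, on their centre line; the grasp point (between the pads) lies 19 mm behind it; z points along the fingers, y is the line along which they close (so a half turn about z gives the same grasp; the last joint's range is limited). The gripper opens to 88 mm and grips with 3 to 60 N. Pads are 18 mm wide; open, the fingers measure 123 mm over their backs; the gripper's body (75 mm by 187 mm) begins 45 mm behind the grasp point.
Start: joints at [-1.522, 0.181, 1.607, -0, 1.354, -0.206], TCP at [0.145, -0.556, 0.239] pointing down, gripper open.
Joint ranges: [-2.99, 2.99], [-0.89, 2.07], [0.3, 2.58], [-1.14, 4.28], [0, 2.63], [-3.12, 3.12]. Speed limits (rad/s): [2.57, 2.57, 3.01, 3.14, 3.14, 3.14].

### API

Orientations are given as a rotation vector (axis times angle).
In Python, from plant import bot gives the robot as it stands.
- The arm moves only by the tool drive_tool, never from a script. Its argument "plan" is a list of rows, each an object with "linear": the shift along the tool's x, y, z scaled (see below), a list of three; "angular": the turn, a rotation vector about the tool's x, y, z scaled (see below), a list of three; "hand": the opening, from 0 (shut) to 1 (fully open). In form: [{"linear": [dx, dy, dz], "angular": [wx, wy, wz], "hand": hand}, ...]. A call has 1 to 20 rows; each row shifts and turns the commanded pose from where the row before left it, along the tool's axes as they then stand; what a row does not reach is not made up. The controller multiplies each number of a shift by 4 cm and each number of a turn by 0.5 rad. A row lasts 1/12 s, in which the tool goes at most 41.7 mm and 7.16 degrees, less where a joint would pass 70% of its speed; a pose out of reach is approached as far as the arm can. A call with a number of a shift or a turn outside -1 to 1 is refused whole. A call with a gripper value outside its range is refused whole. The fingers move at their own pace and stop on an object; "grip_force" is the grip in N (left out, the last holds). Time passes only in rows, so rows that do not move let the fingers close. It gives the time, the measured TCP pose, the force, the opening and the grip force at its end, in the units of the state.
- bot.get_obs(): the state, without advancing time (a new reading comes with each control period).
- bot.grab_frame(name): name is "side" or "top"; returns a dict with "image" (384x512x3 uint8, blue, green, red), "depth" (384x512 float32, m along the optical axis (not along the pixel's ray), 0 where there is no reading), "vertical_fov" (degrees; the focal length in pixels is half the picture's height over the tangent of half this angle, whatever the lens; pixels are square), "cx", "cy" (the principal point, pixels), "T" (4x4, takes a point from camera to world coordinates). Camera axes: x right, y up, looking along -z (the intrinsics and any distortion apply to the point x, -y, -z); pixel columns grow to the right and rows downward; lengths in m; the calibration is good to about 2 mm. A picture is of the moment at which its call begins.
- bot.sign_off(): hands the job in; it is judged then, once.
The state is a dict: "clock": time; "qpos": joint angles; "qd": joint speeds; "joint_torque": joint torques, N m; "eef_pos": TCP position; "ee_rot": TCP orientation; "contact_force": force on the tool from outside, world axes, zero at the start; "moment": the same for the moment, N m; "finger_gap": opening from 0.0 (shut) to 1.0 (fully open); "gripper_force": force on a finger pad.
Only numpy, scipy, OpenCV 4.12 (cv2) and the standard library are available. Lean on these libraries where they do the work, as an engineer would, in place of code of your own. Each camera call takes 0.05 s, during which the arm holds its last target. There are 200 camera calls.

### The job

Tap the three bamboo sample plates on the dark binding board back against its two fence strips until all their edges are flush, then set the flanged brass cap over the stud and press it past its click until it lies flat on the plates. Do not let up at the click: keep bearing down on the cap, and finish while still holding it pressed firmly against the plates. Leave everything else on the counter where it is.

Things in the scene. Friction and masses are not known exactly. Their poses are not given: they have to be found in the camera images.
- board: Dark wooden binding board, fixed, turned about z. Origin on its stud's axis at counter height, z up. Slab 12 mm thick, x -39 to +55 mm, y -54 to +70 mm. Two fence strips 10 mm wide, tops 26 mm above the counter, stand along its +x and +y edges, inner faces at x = +45 and y = +60 mm. The -x and -y sides are open: there the flush plates overhang the slab by 6 mm.
- stud_tip (a point): Tip of the board's brass stud, 53 mm above the counter. Stud 15 mm diameter, tapering over the top 6 mm to a 7 mm tip. Four sprung steel balls stick out 4 mm from its side, centred 35 mm above the counter; the cap's lip must be pushed down past them, they then hold it from above.
- plate_a: Lowest of three equal loose bamboo plates stacked around the stud: 90 (x) x 120 (y) x 5 mm, 36 mm hole in the middle, 35 g. Origin: hole centre at the underside, 12 mm above the counter. Starts askew, 5 to 9 mm off both fence strips (to the board's -x and -y), turned up to 0.04 rad. Flush on both strips, its origin is on the stud axis, its x and y along the board's.
- plate_b: Middle of three equal loose bamboo plates stacked around the stud: 90 (x) x 120 (y) x 5 mm, 36 mm hole in the middle, 35 g. Origin: hole centre at the underside, 17 mm above the counter. Starts askew, 5 to 9 mm off both fence strips (to the board's -x and -y), turned up to 0.04 rad. Flush on both strips, its origin is on the stud axis, its x and y along the board's.
- plate_c: Top of three equal loose bamboo plates stacked around the stud: 90 (x) x 120 (y) x 5 mm, 36 mm hole in the middle, 35 g. Origin: hole centre at the underside, 22 mm above the counter. Starts askew, 5 to 9 mm off both fence strips (to the board's -x and -y), turned up to 0.04 rad. Flush on both strips, its origin is on the stud axis, its x and y along the board's.
- cap: Loose brass snap cap standing mouth down on the counter, 55 to 115 g. Origin: centre of its underside, z up; round, yaw does not matter. Flange 56 mm diameter, 5 mm thick; above it a plain barrel 36 mm diameter up to the flat top, 44 mm above the underside. Fully home on the stud, its underside lies on the top plate, 27 mm above the counter.
- cap_mouth (a point): Centre of the cap's underside, mouth of its blind bore: 30 mm deep, 26 mm diameter, with an inward lip at the mouth (19 mm diameter, 4 mm high). Pushed down the stud, the lip meets the balls 11 mm above home; the push peaks at 8 to 13 N within 3 mm, drops to almost nothing (the click) by 8 mm, and the balls pull the cap down over the last 4 mm.
- seal: Bystander: square upright stone seal block, 32 x 32 x 60 high, origin at the centre of its underside (mm). To be left alone.
- dropper: Bystander: small white round water jar, 46 across, 42 high, narrow neck, origin at the centre of its underside (mm). To be left alone.
- inkstick: Bystander: black ink stick, 24 x 85 (along its y) x 11 high, origin at the centre of its underside (mm). To be left alone.
- brush: Bystander: capped writing brush, 12 wide, 200 long along its y, 12 high, origin at the middle of its underside (mm). To be left alone.
Things that resemble listed ones, but are neither listed nor needed, are in the scene too. What is shaped like the plate_c but green, red or turquoise is not meant.

How it is judged:
On the way, in this order (a step that is already met when the one before it is completed fails the run):
1. the three plates lie flush against both fence strips (x of plate_a in the frame of board between -0.003 and 0.003 m and y of plate_a in the frame of board between -0.003 and 0.003 m and angle between the x axis of each of plate_a, plate_b, plate_c and the x axis of board, either way round below 0.035 rad and x of plate_b in the frame of board between -0.003 and 0.003 m and y of plate_b in the frame of board between -0.003 and 0.003 m and x of plate_c in the frame of board between -0.003 and 0.003 m and y of plate_c in the frame of board between -0.003 and 0.003 m and z of plate_c in the frame of board below 0.0245 m), for 0.2 s.
2. the cap is snapped home on the stud, on the plates (z of cap in the frame of board below 0.029 m and horizontal distance between cap and board below 0.0035 m and angle between cap's own z axis and vertical below 0.06 rad), for 0.1 s.
At the end, for the whole second after the job is handed in: Cap past the click, underside within 2 mm of the top plate, 3.5 mm of the stud axis, upright within 0.06 rad; all plates within 3 mm and 0.035 rad of flush with both fence strips; the fingers are still on the cap, which is pressed on the top plate with over 4 N (all of step 1 and all of step 2 and contact force between cap and plate_c above 4 N and contact force between the fingers and cap above 3 N and linear speed of cap below 0.02 m/s); the arm keeps its last pose, push and grip.
It fails at once if another thing on the counter is displaced by more than 25 mm (distance of any of seal, dropper, inkstick, brush from where it was at the start of the episode above 0.025 m).
It also fails if it takes over 72 s, if anything falls off the work surface, if the arm or the gripper's body presses on something with over 40 N, if the wrist force passes 120 N, or if a joint passes its speed limit or range.

## Working session

There is one attempt and no reset: what is moved stays moved. The work goes in short steps, Python scripts to look and compute and a tool call to move; the robot and the scene stay as the last step left them, time stands still between calls to the robot, and variables do not carry over. Pictures are saved under pics/ and viewed, at most 10 in all, crops included, and the job is handed in when it is done.

Besides the shell and the picture viewer there is one more tool, called after "Request:" by a JSON object that holds its "api" and its "payload". drive_tool: Moves the arm, as the interface text tells. Its arguments: {"type":"object","properties":{"plan":{"type":"array","items":{"type":"object","properties":{"linear":{"type":"array","items":{"type":"number","minimum":-1,"maximum":1}},"angular":{"type":"array","items":{"type":"number","minimum":-1,"maximum":1}},"hand":{"type":"number"}}}},"grip_force":{"type":"number"}},"required":["plan"]}

```bash
mkdir -p pics; ls; cat > h.py <<'E'
import numpy as np, cv2
from plant import bot
def grab(n,save=None):
    f=bot.grab_frame(n)
    if save: cv2.imwrite('pics/'+save,f['image'])
    np.savez('pics/'+n+'.npz',**{k:v for k,v in f.items()})
    return f
def load(n): return dict(np.load('pics/'+n+'.npz'))
def foc(f): return 192/np.tan(np.radians(float(f['vertical_fov']))/2)
def pw(f,u,v,z=None):
    F=foc(f); d=np.array([(u-f['cx'])/F,-(v-f['cy'])/F,-1.0]); T=f['T']
    r=T[:3,:3]@d; o=T[:3,3]
    if z is None: return o+r*f['depth'][int(round(v)),int(round(u))]
    return o+r*(z-o[2])/r[2]
E
python3 - <<'E'
from h import *
for n in('top','side'):
    f=grab(n,n+'0.png'); print(n,{k:(v.tolist() if hasattr(v,'tolist') else v) for k,v in f.items() if k not in('image','depth')})
print(bot.get_obs())
E
```

```text
pics
top {'vertical_fov': 53.996663390937876, 'cx': 249.5842963560533, 'cy': 198.2854014618629, 'T': [[0.0026117423368077547, 0.9972441698416363, -0.07414340509331983, 0.4254603528487881], [-0.999864491649751, 0.0013991095879592405, -0.016402464154699235, 0.029506807506722868], [-0.016253527000360184, 0.07417619705287458, 0.9971126890431303, 0.9875094958196812], [0.0, 0.0, 0.0, 1.0]]}
side {'vertical_fov': 45.33876652851808, 'cx': 257.1547383418955, 'cy': 193.52612221084107, 'T': [[-0.7785915851929374, 0.4261690782956013, -0.4606246412985594, -0.13152900926469627], [-0.6271620521847955, -0.5032800764948554, 0.5944551496140718, 0.8371329301924092], [0.02151519849094846, 0.7517240725878146, 0.6591267062757243, 0.9622777701202991], [0.0, 0.0, 0.0, 1.0]]}
{'clock': 0.1, 'qpos': array([-1.52231389e+00,  1.81480004e-01,  1.60783523e+00, -8.95785844e-06,
        1.35379310e+00, -2.06320688e-01]), 'qd': array([ 0.00143299, -0.00137454, -0.0027935 ,  0.00135054, -0.0006511 ,
        0.0006278 ]), 'joint_torque': array([ 3.21820444e-04, -4.34822452e+01, -3.42694688e+01,  7.03677745e-02,
        3.39671667e-02, -3.83852796e-05]), 'eef_pos': array([ 0.14491211, -0.55597695,  0.23792795]), 'ee_rot': array([-3.11463148e+00, -3.98972897e-01, -1.73918245e-04]), 'contact_force': array([-0.48820871,  0.48211629,  0.26434443]), 'moment': array([-0.02411546,  0.00693124,  0.04901283]), 'gripper_force': 0.0, 'finger_gap': 1.0032559957383678}
```

View pics/top0.png

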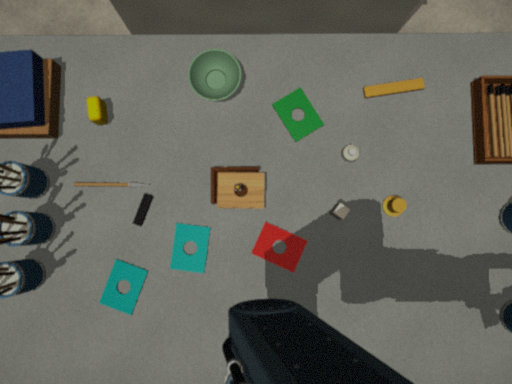

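View pics/side0.png

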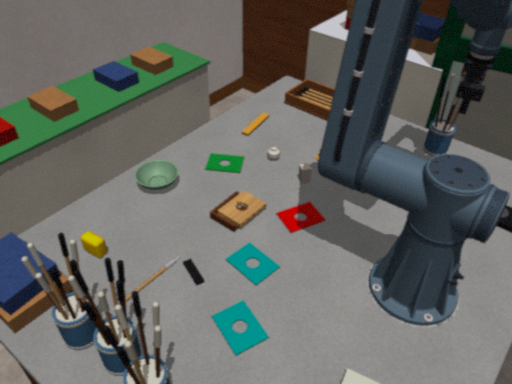

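Possible cap look-alikes: the brass cap is at top (394,205). The others are the white dropper (350,152), the yellow block (96,110) and the yellow bar (393,88). For the plates, the tan stack is at (240,188), and the green (298,115), red (280,247) and turquoise (190,248), (124,287) ones are decoys. I pick the brass round (394,205) and the tan stack, and check both in a close crop.

```bash
python3 - <<'E'
from h import *
f=load('top'); im=f['image']
a=cv2.resize(im[157:217,200:280],None,fx=7,fy=7,interpolation=cv2.INTER_CUBIC)
b=cv2.resize(im[185:227,320:415],None,fx=4,fy=4,interpolation=cv2.INTER_CUBIC)
c=np.zeros((600,560,3),np.uint8); c[:420]=a; c[425:593,:380]=b
cv2.imwrite('pics/crop0.png',c)
for u,v in[(394,205),(340,210),(350,152),(240,190),(230,200),(255,180)]: print(u,v,pw(f,u,v).round(4))
E
```

```text
394 205 [ 0.4795 -0.3157  0.042 ]
340 210 [ 0.466  -0.1775  0.0585]
350 152 [ 0.614  -0.2092  0.0393]
240 190 [0.517  0.0694 0.0386]
230 200 [0.4923 0.0952 0.0292]
255 180 [0.5441 0.0315 0.0254]
```

View pics/crop0.png

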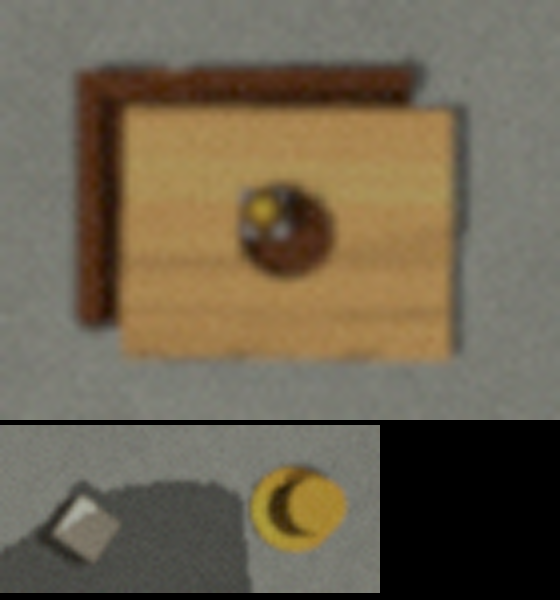

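The crop shows the tan stack inside brown fences: outer corner at about (80,68), top fence running to (410,68), left fence down to (83,325). The brass stud tip is at (262,211). The lower inset shows an upright flanged brass cap at (298,508) with its barrel top at (315,505), and the stone seal beside it.

```bash
python3 - <<'E'
from h import *
f=load('top')
c=lambda u,v,z:pw(f,200+(u+.5)/7-.5,157+(v+.5)/7-.5,z)
print('stud tip',c(262,211,.053))
b=c; S=f['image'][150:225,195:290].astype(int)
hsv=cv2.cvtColor(f['image'],cv2.COLOR_BGR2HSV)
# fence mask upscaled: reddish brown, dark
im=cv2.resize(f['image'][157:217,200:280],None,fx=7,fy=7,interpolation=cv2.INTER_CUBIC).astype(int)
m=((im[...,2]-im[...,0])>25)&(im[...,2]<130)
P=[]
for u in range(110,390,10):
    r=np.flatnonzero(m[40:110,u]); 
    if len(r): P.append(c(u,40+r[0],.026))
Q=[]
for v in range(90,310,10):
    r=np.flatnonzero(m[v,50:130]); 
    if len(r): Q.append(c(50+r[0],v,.026))
P=np.array(P);Q=np.array(Q)
p=np.polyfit(P[:,1],P[:,0],1); q=np.polyfit(Q[:,0],Q[:,1],1)
print(p,q, 'yaw from top',-np.arctan(p[0]),'left',np.arctan(q[0]))
print(P[[0,-1]],Q[[0,-1]])
yaw=(-np.arctan(p[0])*1.5+np.arctan(q[0]))/2.5
A=np.array([[1,-p[0]],[-q[0],1]]);co=np.linalg.solve(A,[p[1],q[1]])
R=np.array([[np.cos(yaw),-np.sin(yaw)],[np.sin(yaw),np.cos(yaw)]])
print('yaw',yaw,'corner',co,'stud',co-R@[.055,.070])
d=lambda u,v,z:pw(f,320+(u+.5)/4-.5,185+(v-425+.5)/4-.5,z)
print('cap top',d(316,505,.044),'flange',d(297,509,.005))
# cap top by depth
g=[]
for v in range(190,222):
  for u in range(378,412):
    w=pw(f,u,v)
    if .038<w[2]<.05: g.append(w)
g=np.array(g);print(len(g),(g.max(0)+g.min(0))/2,g.mean(0),g.max(0)-g.min(0))
E
```

```text
stud tip [0.52384311 0.07634489 0.053     ]
[-0.00498195  0.57971382] [0.00934436 0.14060801] yaw from top 0.004981906925650457 left 0.009344087753165557
[[0.57847048 0.13399545 0.026     ]
 [0.57958638 0.03453697 0.026     ]] [[0.57140978 0.14610191 0.026     ]
 [0.49387854 0.14530285 0.026     ]]
yaw 0.006726779256656497 corner [0.57898637 0.14601826] stud [0.52445848 0.07564988]
cap top [ 0.48029871 -0.32643542  0.044     ] flange [ 0.47994611 -0.32883141  0.005     ]
169 [ 0.47941898 -0.32670006  0.04329179] [ 0.47986277 -0.32594235  0.04337393] [0.03500116 0.03664778 0.01016472]
```

Request:
{"api": "drive_tool", "payload": {"plan": [{"linear": [0, 0, 0], "angular": [0, 0, 0.124], "hand": 0.6}, {"linear": [0, 0, 0], "angular": [0, 0, 0.124], "hand": 0.6}, {"linear": [0, 0, 0], "angular": [0, 0, 0.124], "hand": 0.6}, {"linear": [0, 0, 0], "angular": [0, 0, 0.124], "hand": 0.6}, {"linear": [0.5, -0.8, 0.1], "angular": [0, 0, 0], "hand": 0.6}, {"linear": [0.5, -0.8, 0.1], "angular": [0, 0, 0], "hand": 0.6}, {"linear": [0.5, -0.8, 0.1], "angular": [0, 0, 0], "hand": 0.6}, {"linear": [0.5, -0.8, 0.1], "angular": [0, 0, 0], "hand": 0.6}, {"linear": [0.5, -0.8, 0.1], "angular": [0, 0, 0], "hand": 0.6}, {"linear": [0.5, -0.8, 0.1], "angular": [0, 0, 0], "hand": 0.6}, {"linear": [0.5, -0.8, 0.1], "angular": [0, 0, 0], "hand": 0.6}, {"linear": [0.5, -0.8, 0.1], "angular": [0, 0, 0], "hand": 0.6}, {"linear": [0.5, -0.8, 0.1], "angular": [0, 0, 0], "hand": 0.6}, {"linear": [0.5, -0.8, 0.1], "angular": [0, 0, 0], "hand": 0.6}, {"linear": [0.5, -0.8, 0.1], "angular": [0, 0, 0], "hand": 0.6}, {"linear": [0.5, -0.8, 0.1], "angular": [0, 0, 0], "hand": 0.6}, {"linear": [0.5, -0.8, 0.1], "angular": [0, 0, 0], "hand": 0.6}, {"linear": [0.5, -0.8, 0.1], "angular": [0, 0, 0], "hand": 0.6}, {"linear": [0, 0, 0], "angular": [0, 0, 0], "hand": 0.6}]}}

```text
clock: 1.68
eef_pos: [0.4233, -0.101, 0.1818]
ee_rot: [-3.139, -0.02, 0.0]
contact_force: [0.0, -0.5, -0.6]
finger_gap: 0.601
gripper_force: 0.0
```

Request:
{"api": "drive_tool", "payload": {"plan": [{"linear": [0.07, -0.73, 0.1], "angular": [0, 0, 0], "hand": 0.6}, {"linear": [0.07, -0.73, 0.1], "angular": [0, 0, 0], "hand": 0.6}, {"linear": [0.07, -0.73, 0.1], "angular": [0, 0, 0], "hand": 0.6}, {"linear": [0.07, -0.73, 0.1], "angular": [0, 0, 0], "hand": 0.6}, {"linear": [0.07, -0.73, 0.1], "angular": [0, 0, 0], "hand": 0.6}, {"linear": [0.07, -0.73, 0.1], "angular": [0, 0, 0], "hand": 0.6}, {"linear": [0, 0, 0.7], "angular": [0, 0, 0], "hand": 0.6}, {"linear": [0, 0, 0.7], "angular": [0, 0, 0], "hand": 0.6}, {"linear": [0, 0, 0.7], "angular": [0, 0, 0], "hand": 0.6}, {"linear": [0, 0, 0.7], "angular": [0, 0, 0], "hand": 0.6}, {"linear": [0, 0, 0.6], "angular": [0, 0, 0], "hand": 0.6}, {"linear": [0, 0, 0.3], "angular": [0, 0, 0], "hand": 0.6}, {"linear": [0, 0, 0], "angular": [0, 0, 0], "hand": 0.6}, {"linear": [0, 0, 0], "angular": [0, 0, 0], "hand": 0.6}]}}

```text
clock: 2.85
eef_pos: [0.4368, 0.0685, 0.0102]
ee_rot: [-3.141, -0.01, 0.003]
contact_force: [-0.5, -0.2, 0.3]
finger_gap: 0.598
gripper_force: 0.0
```

Request:
{"api": "drive_tool", "payload": {"plan": [{"linear": [0.1, 0, 0], "hand": 0.6}, {"linear": [0.1, 0, 0], "hand": 0.6}, {"linear": [0.1, 0, 0], "hand": 0.6}, {"linear": [0.05, 0, 0], "hand": 0.6}, {"linear": [0.05, 0, 0], "hand": 0.6}, {"linear": [0.05, 0, 0], "hand": 0.6}, {"linear": [0.05, 0, 0], "hand": 0.6}, {"linear": [0.05, 0, 0], "hand": 0.6}, {"linear": [0.05, 0, 0], "hand": 0.6}, {"linear": [0.05, 0, 0], "hand": 0.6}, {"linear": [0.025, 0, 0], "hand": 0.6}, {"linear": [0.025, 0, 0], "hand": 0.6}, {"linear": [0.025, 0, 0], "hand": 0.6}, {"linear": [0, 0, 0], "hand": 0.6}]}}

```text
$.plan[0]: bad value
```

Angular is evidently required.

Request:
{"api": "drive_tool", "payload": {"plan": [{"linear": [0.1, 0, 0], "angular": [0, 0, 0], "hand": 0.6}, {"linear": [0.1, 0, 0], "angular": [0, 0, 0], "hand": 0.6}, {"linear": [0.1, 0, 0], "angular": [0, 0, 0], "hand": 0.6}, {"linear": [0.05, 0, 0], "angular": [0, 0, 0], "hand": 0.6}, {"linear": [0.05, 0, 0], "angular": [0, 0, 0], "hand": 0.6}, {"linear": [0.05, 0, 0], "angular": [0, 0, 0], "hand": 0.6}, {"linear": [0.05, 0, 0], "angular": [0, 0, 0], "hand": 0.6}, {"linear": [0.05, 0, 0], "angular": [0, 0, 0], "hand": 0.6}, {"linear": [0.05, 0, 0], "angular": [0, 0, 0], "hand": 0.6}, {"linear": [0.05, 0, 0], "angular": [0, 0, 0], "hand": 0.6}, {"linear": [0.025, 0, 0], "angular": [0, 0, 0], "hand": 0.6}, {"linear": [0.025, 0, 0], "angular": [0, 0, 0], "hand": 0.6}, {"linear": [0.025, 0, 0], "angular": [0, 0, 0], "hand": 0.6}, {"linear": [0, 0, 0], "angular": [0, 0, 0], "hand": 0.6}]}}

```text
clock: 4.02
eef_pos: [0.4666, 0.0689, 0.0107]
ee_rot: [-3.142, -0.011, -0.0]
contact_force: [-0.3, -0.5, -0.1]
finger_gap: 0.599
gripper_force: 0.1
```

Request:
{"api": "drive_tool", "payload": {"plan": [{"linear": [0.025, 0, 0], "angular": [0, 0, 0], "hand": 0.6}, {"linear": [0.025, 0, 0], "angular": [0, 0, 0], "hand": 0.6}, {"linear": [0.025, 0, 0], "angular": [0, 0, 0], "hand": 0.6}, {"linear": [0, 0, 0], "angular": [0, 0, 0], "hand": 0.6}, {"linear": [0, 0, 0], "angular": [0, 0, 0], "hand": 0.6}]}}

```text
clock: 4.43
eef_pos: [0.4694, 0.069, 0.0106]
ee_rot: [3.142, 0.011, -0.0]
contact_force: [-1.0, -0.7, -0.4]
finger_gap: 0.596
gripper_force: 0.5
```

Request:
{"api": "drive_tool", "payload": {"plan": [{"linear": [0.025, 0, 0], "angular": [0, 0, 0], "hand": 0.6}, {"linear": [0.025, 0, 0], "angular": [0, 0, 0], "hand": 0.6}, {"linear": [0, 0, 0], "angular": [0, 0, 0], "hand": 0.6}, {"linear": [0, 0, 0], "angular": [0, 0, 0], "hand": 0.6}]}}

```text
clock: 4.77
eef_pos: [0.4695, 0.069, 0.0103]
ee_rot: [-3.142, -0.011, 0.007]
contact_force: [-7.7, -1.5, 5.6]
finger_gap: 0.602
gripper_force: 3.8
```

Request:
{"api": "drive_tool", "payload": {"plan": [{"linear": [0.025, 0, 0], "angular": [0, 0, 0], "hand": 0.6}, {"linear": [-0.3, 0, 0], "angular": [0, 0, 0], "hand": 0.6}, {"linear": [-0.3, 0, 0], "angular": [0, 0, 0], "hand": 0.6}, {"linear": [0, 0, -0.75], "angular": [0, 0, 0], "hand": 0.5}, {"linear": [0, 0, -0.75], "angular": [0, 0, 0], "hand": 0.5}, {"linear": [0, 0, -0.75], "angular": [0, 0, 0], "hand": 0.5}, {"linear": [0, 0, 0], "angular": [0, 0, -0.2417], "hand": 0.5}, {"linear": [0, 0, 0], "angular": [0, 0, -0.2417], "hand": 0.5}, {"linear": [0, 0, 0], "angular": [0, 0, -0.2417], "hand": 0.5}, {"linear": [0, 0, 0], "angular": [0, 0, -0.2417], "hand": 0.5}, {"linear": [0, 0, 0], "angular": [0, 0, -0.2417], "hand": 0.5}, {"linear": [0, 0, 0], "angular": [0, 0, -0.2417], "hand": 0.5}, {"linear": [0, 0, 0], "angular": [0, 0, -0.2417], "hand": 0.5}, {"linear": [0, 0, 0], "angular": [0, 0, -0.2417], "hand": 0.5}, {"linear": [0, 0, 0], "angular": [0, 0, -0.2417], "hand": 0.5}, {"linear": [0, 0, 0], "angular": [0, 0, -0.2417], "hand": 0.5}, {"linear": [0, 0, 0], "angular": [0, 0, -0.2417], "hand": 0.5}, {"linear": [0, 0, 0], "angular": [0, 0, -0.2417], "hand": 0.5}, {"linear": [0, 0, 0], "angular": [0, 0, -0.2417], "hand": 0.5}, {"linear": [0, 0, 0], "angular": [0, 0, 0], "hand": 0.5}]}}

```text
clock: 6.43
eef_pos: [0.4489, 0.0688, 0.1009]
ee_rot: [2.208, 2.233, 0.001]
contact_force: [0.7, 0.2, -1.0]
finger_gap: 0.497
gripper_force: 0.0
```

```bash
python3 - <<'E'
from h import *
from scipy.spatial.transform import Rotation as R
o=bot.get_obs(); print(o['clock'],o['eef_pos'],R.from_rotvec(o['ee_rot']).as_matrix().round(4),o['qpos'].round(2))
E
```

```text
6.4333 [0.44890707 0.06882762 0.10093178] [[-0.0113  0.9999  0.001 ]
 [ 0.9999  0.0113 -0.    ]
 [-0.      0.001  -1.    ]] [-0.11  0.09  2.02  0.    1.03 -0.12]
```

Request:
{"api": "drive_tool", "payload": {"plan": [{"linear": [-0.72, 0.625, 0], "angular": [0, 0, 0], "hand": 0.5}, {"linear": [-0.72, 0.625, 0], "angular": [0, 0, 0], "hand": 0.5}, {"linear": [-0.72, 0.625, 0], "angular": [0, 0, 0], "hand": 0.5}, {"linear": [0, 0, 0], "angular": [0, 0, 0], "hand": 0.5}, {"linear": [0, 0, 0.7], "angular": [0, 0, 0], "hand": 0.5}, {"linear": [0, 0, 0.7], "angular": [0, 0, 0], "hand": 0.5}, {"linear": [0, 0, 0.6], "angular": [0, 0, 0], "hand": 0.5}, {"linear": [0, 0, 0.25], "angular": [0, 0, 0], "hand": 0.5}, {"linear": [0, 0, 0], "angular": [0, 0, 0], "hand": 0.5}, {"linear": [0, 0, 0], "angular": [0, 0, 0], "hand": 0.5}]}}

```text
clock: 7.27
eef_pos: [0.5241, -0.0169, 0.0109]
ee_rot: [-2.215, -2.227, 0.0]
contact_force: [-1.1, 0.2, -0.3]
finger_gap: 0.497
gripper_force: 0.0
```

Request:
{"api": "drive_tool", "payload": {"plan": [{"linear": [0.05, 0, 0], "angular": [0, 0, 0], "hand": 0.5}, {"linear": [0.05, 0, 0], "angular": [0, 0, 0], "hand": 0.5}, {"linear": [0.05, 0, 0], "angular": [0, 0, 0], "hand": 0.5}, {"linear": [0.05, 0, 0], "angular": [0, 0, 0], "hand": 0.5}, {"linear": [0.05, 0, 0], "angular": [0, 0, 0], "hand": 0.5}, {"linear": [0.05, 0, 0], "angular": [0, 0, 0], "hand": 0.5}, {"linear": [0.05, 0, 0], "angular": [0, 0, 0], "hand": 0.5}, {"linear": [0.05, 0, 0], "angular": [0, 0, 0], "hand": 0.5}, {"linear": [0.05, 0, 0], "angular": [0, 0, 0], "hand": 0.5}, {"linear": [0.025, 0, 0], "angular": [0, 0, 0], "hand": 0.5}, {"linear": [0.025, 0, 0], "angular": [0, 0, 0], "hand": 0.5}, {"linear": [0, 0, 0], "angular": [0, 0, 0], "hand": 0.5}]}}

```text
clock: 8.27
eef_pos: [0.524, 0.0031, 0.0107]
ee_rot: [-2.213, -2.229, 0.0]
contact_force: [0.9, -0.5, -0.2]
finger_gap: 0.501
gripper_force: 0.1
```

Request:
{"api": "drive_tool", "payload": {"plan": [{"linear": [0.025, 0, 0], "angular": [0, 0, 0], "hand": 0.5}, {"linear": [0.025, 0, 0], "angular": [0, 0, 0], "hand": 0.5}, {"linear": [0.025, 0, 0], "angular": [0, 0, 0], "hand": 0.5}, {"linear": [0.025, 0, 0], "angular": [0, 0, 0], "hand": 0.5}, {"linear": [0, 0, 0], "angular": [0, 0, 0], "hand": 0.5}, {"linear": [0, 0, 0], "angular": [0, 0, 0], "hand": 0.5}]}}

```text
clock: 8.77
eef_pos: [0.5242, 0.0063, 0.0108]
ee_rot: [2.212, 2.229, -0.001]
contact_force: [-0.4, -5.2, -0.7]
finger_gap: 0.499
gripper_force: 2.5
```

Request:
{"api": "drive_tool", "payload": {"plan": [{"linear": [0.025, 0, 0], "angular": [0, 0, 0], "hand": 0.5}, {"linear": [0, 0, 0], "angular": [0, 0, 0], "hand": 0.5}, {"linear": [0, 0, 0], "angular": [0, 0, 0], "hand": 0.5}]}}

```text
clock: 9.02
eef_pos: [0.5242, 0.0064, 0.0108]
ee_rot: [2.211, 2.229, -0.002]
contact_force: [-0.4, -9.4, -0.2]
finger_gap: 0.5
gripper_force: 4.8
```

Request:
{"api": "drive_tool", "payload": {"plan": [{"linear": [-0.25, 0, 0], "angular": [0, 0, 0], "hand": 0.5}, {"linear": [-0.25, 0, 0], "angular": [0, 0, 0], "hand": 0.5}, {"linear": [0, 0, -0.7], "angular": [0, 0, 0], "hand": 0.8}, {"linear": [0, 0, -0.7], "angular": [0, 0, 0], "hand": 0.8}, {"linear": [0, 0, -0.7], "angular": [0, 0, 0], "hand": 0.8}, {"linear": [0, 0, -0.7], "angular": [0, 0, 0], "hand": 0.8}, {"linear": [-0.78, -0.117, 0], "angular": [0, 0, 0], "hand": 0.8}, {"linear": [-0.78, -0.117, 0], "angular": [0, 0, 0], "hand": 0.8}, {"linear": [-0.78, -0.117, 0], "angular": [0, 0, 0], "hand": 0.8}, {"linear": [-0.78, -0.117, 0], "angular": [0, 0, 0], "hand": 0.8}, {"linear": [-0.78, -0.117, 0], "angular": [0, 0, 0], "hand": 0.8}, {"linear": [-0.78, -0.117, 0], "angular": [0, 0, 0], "hand": 0.8}, {"linear": [-0.78, -0.117, 0], "angular": [0, 0, 0], "hand": 0.8}, {"linear": [-0.78, -0.117, 0], "angular": [0, 0, 0], "hand": 0.8}, {"linear": [-0.78, -0.117, 0], "angular": [0, 0, 0], "hand": 0.8}, {"linear": [-0.78, -0.117, 0], "angular": [0, 0, 0], "hand": 0.8}, {"linear": [0, 0, 0], "angular": [0, 0, 0], "hand": 0.8}]}}

```text
clock: 10.43
eef_pos: [0.4785, -0.3303, 0.1232]
ee_rot: [2.217, 2.222, -0.001]
contact_force: [0.5, -0.7, 0.7]
finger_gap: 0.801
gripper_force: 0.0
```

```bash
python3 - <<'E'
from h import *
f=grab('top'); s=grab('side')
a=cv2.resize(f['image'][157:217,200:280],None,fx=7,fy=7,interpolation=cv2.INTER_CUBIC)
b=cv2.resize(s['image'][185:235,200:275],None,fx=3,fy=3,interpolation=cv2.INTER_CUBIC)
c=np.zeros((420,790,3),np.uint8); c[:,:560]=a; c[:150,562:787]=b
cv2.imwrite('pics/crop1.png',c)
print(bot.get_obs()['eef_pos'])
E
```

```text
[ 0.47878748 -0.32552533  0.12241501]
```

View pics/crop1.png

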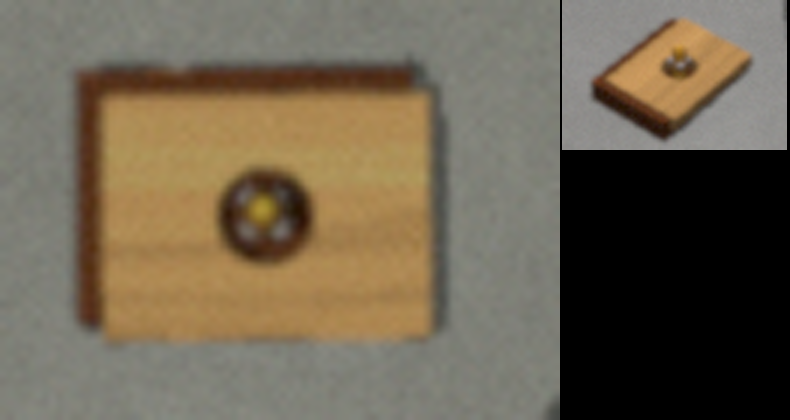

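The crop shows the top plate against both fences. The fence strips are even bands about 23 px wide (10 mm), and the stud at (262,210) is centred in the hole. Next I grasp the cap.

Request:
{"api": "drive_tool", "payload": {"plan": [{"linear": [-0.03, 0.02, 0.7], "angular": [0, 0, 0], "hand": 0.8}, {"linear": [0, 0, 0.7], "angular": [0, 0, 0], "hand": 0.8}, {"linear": [0, 0, 0.7], "angular": [0, 0, 0], "hand": 0.8}, {"linear": [0, 0, 0.5], "angular": [0, 0, 0], "hand": 0.8}, {"linear": [0, 0, 0.25], "angular": [0, 0, 0], "hand": 0.8}, {"linear": [0, 0, 0], "angular": [0, 0, 0], "hand": 0.8}, {"linear": [0, 0, 0], "angular": [0, 0, 0], "hand": 0.8}]}}

```text
clock: 11.12
eef_pos: [0.4805, -0.3248, 0.0089]
ee_rot: [-2.212, -2.23, -0.0]
contact_force: [-0.1, -0.2, 0.4]
finger_gap: 0.796
gripper_force: 0.0
```

Request:
{"api": "drive_tool", "payload": {"plan": [{"linear": [0, 0, 0], "angular": [0, 0, 0], "hand": 0.3}, {"linear": [0, 0, 0], "angular": [0, 0, 0], "hand": 0.3}, {"linear": [0, 0, 0], "angular": [0, 0, 0], "hand": 0.3}, {"linear": [0, 0, 0], "angular": [0, 0, 0], "hand": 0.3}, {"linear": [0, 0, 0], "angular": [0, 0, 0], "hand": 0.2}, {"linear": [0, 0, 0], "angular": [0, 0, 0], "hand": 0.2}, {"linear": [0, 0, 0], "angular": [0, 0, 0], "hand": 0.2}, {"linear": [0, 0, 0], "angular": [0, 0, 0], "hand": 0.2}, {"linear": [0, 0, 0], "angular": [0, 0, 0], "hand": 0.2}, {"linear": [0, 0, 0], "angular": [0, 0, 0], "hand": 0.2}], "grip_force": 40}}

```text
clock: 11.95
eef_pos: [0.4806, -0.3258, 0.0093]
ee_rot: [2.213, 2.229, -0.0]
contact_force: [-0.6, -0.4, 5.7]
finger_gap: 0.404
gripper_force: 40.0
```

Request:
{"api": "drive_tool", "payload": {"plan": [{"linear": [0, 0, -0.2], "angular": [0, 0, 0], "hand": 0.2}, {"linear": [0, 0, -0.6], "angular": [0, 0, 0], "hand": 0.2}, {"linear": [0, 0, -0.7], "angular": [0, 0, 0], "hand": 0.2}, {"linear": [0, 0, -0.7], "angular": [0, 0, 0], "hand": 0.2}, {"linear": [0, 0, -0.6], "angular": [0, 0, 0], "hand": 0.2}, {"linear": [0, 0, 0], "angular": [0, 0, 0], "hand": 0.2}, {"linear": [0, 0, 0], "angular": [0, 0, 0], "hand": 0.2}]}}

```text
clock: 12.53
eef_pos: [0.481, -0.3263, 0.1223]
ee_rot: [2.211, 2.227, -0.0]
contact_force: [-1.6, -0.1, -1.6]
finger_gap: 0.405
gripper_force: 40.0
```

```bash
python3 - <<'E'
from h import *
s=grab('side'); o=bot.get_obs(); p=o['eef_pos']; print(p,o['finger_gap'],o['contact_force'])
F=foc(s)
def px(w):
    c=np.linalg.inv(s['T'])@np.r_[w,1]; return s['cx']+F*c[0]/-c[2], s['cy']-F*c[1]/-c[2]
u,v=map(int,px(p)); print(u,v)
a=cv2.resize(s['image'][v-50:v+40,u-50:u+50],None,fx=6,fy=6,interpolation=cv2.INTER_CUBIC)
cv2.imwrite('pics/crop2.png',a)
E
```

```text
[ 0.48006884 -0.32536363  0.12057702] 0.4086360736347105 [-0.38911347 -0.46827403 -1.63280044]
327 129
```

View pics/crop2.png

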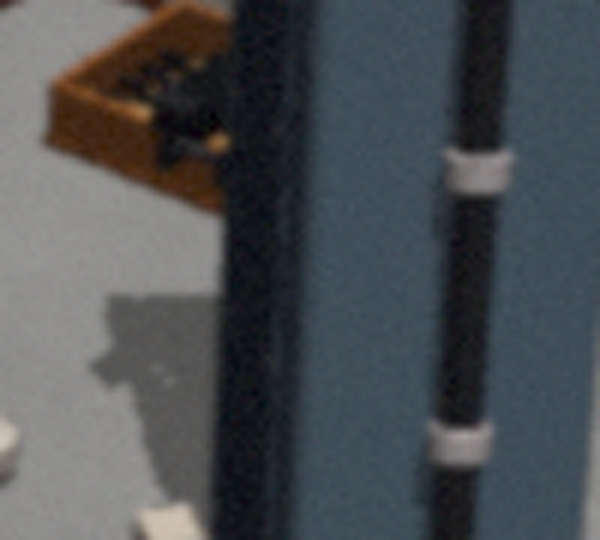

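The side view of the cap is blocked by the blue forearm; only the shadow shows, around (150,370). I'll carry the cap over the board and check there.

Request:
{"api": "drive_tool", "payload": {"plan": [{"linear": [0.4, 0.04, 0], "angular": [0, 0, 0], "hand": 0.2}, {"linear": [0.7, 0.083, 0], "angular": [0, 0, 0], "hand": 0.2}, {"linear": [0.7, 0.083, 0], "angular": [0, 0, 0], "hand": 0.2}, {"linear": [0.7, 0.083, 0], "angular": [0, 0, 0], "hand": 0.2}, {"linear": [0.7, 0.083, 0], "angular": [0, 0, 0], "hand": 0.2}, {"linear": [0.7, 0.083, 0], "angular": [0, 0, 0], "hand": 0.2}, {"linear": [0.7, 0.083, 0], "angular": [0, 0, 0], "hand": 0.2}, {"linear": [0.7, 0.083, 0], "angular": [0, 0, 0], "hand": 0.2}, {"linear": [0.7, 0.083, 0], "angular": [0, 0, 0], "hand": 0.2}, {"linear": [0.7, 0.083, 0], "angular": [0, 0, 0], "hand": 0.2}, {"linear": [0.7, 0.083, 0], "angular": [0, 0, 0], "hand": 0.2}, {"linear": [0.7, 0.083, 0], "angular": [0, 0, 0], "hand": 0.2}, {"linear": [0.7, 0.083, 0], "angular": [0, 0, 0], "hand": 0.2}, {"linear": [0.7, 0.083, 0], "angular": [0, 0, 0], "hand": 0.2}, {"linear": [0.54, 0.083, 0], "angular": [0, 0, 0], "hand": 0.2}, {"linear": [0, 0, 0], "angular": [0, 0, 0], "hand": 0.2}, {"linear": [0, 0, 0], "angular": [0, 0, 0], "hand": 0.2}, {"linear": [0, 0, 0], "angular": [0, 0, 0], "hand": 0.2}]}}

```text
clock: 14.08
eef_pos: [0.5242, 0.0765, 0.1194]
ee_rot: [-2.211, -2.229, 0.003]
contact_force: [0.3, -0.3, -0.2]
finger_gap: 0.403
gripper_force: 40.0
```

```bash
cat > look.py <<'E'
from h import *
import sys
from scipy.spatial.transform import Rotation as R
s=grab('side'); o=bot.get_obs(); p=o['eef_pos']; print(p,o['finger_gap'],o['contact_force'].round(1)); print(R.from_rotvec(o['ee_rot']).as_matrix().round(4))
F=foc(s)
def px(w):
    c=np.linalg.inv(s['T'])@np.r_[w,1]; return s['cx']+F*c[0]/-c[2], s['cy']-F*c[1]/-c[2]
u,v=map(int,px(p)); print(u,v,px(p),'stud',px([.524,.0756,.053]))
a=cv2.resize(s['image'][v-35:v+45,u-50:u+50],None,fx=6,fy=6,interpolation=cv2.INTER_CUBIC)
cv2.imwrite('pics/'+sys.argv[1],a)
E
python3 look.py crop3.png
```

```text
[0.52455533 0.07602082 0.11972935] 0.4027188674817311 [-0.8  0.1 -0.9]
[[-6.8e-03  1.0e+00 -2.0e-03]
 [ 1.0e+00  6.8e-03 -1.0e-04]
 [-1.0e-04 -2.0e-03 -1.0e+00]]
239 183 (np.float64(239.04520308972081), np.float64(183.2477169288209)) stud (np.float64(239.38237707365093), np.float64(200.62019670175184))
```

View pics/crop3.png

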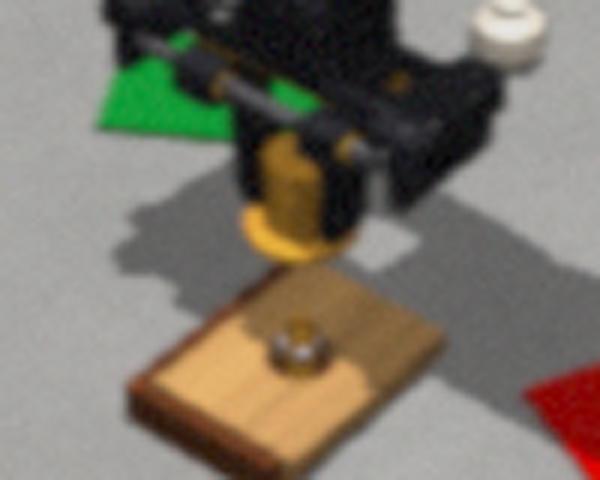

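The cap hangs upright in the fingers. Its flange is centred at crop (299,235), directly above the stud tip at (300,328), so I descend slowly.

Request:
{"api": "drive_tool", "payload": {"plan": [{"linear": [0, 0, 0.4], "angular": [0, 0, 0], "hand": 0.2}, {"linear": [0, 0, 0.4], "angular": [0, 0, 0], "hand": 0.2}, {"linear": [0, 0, 0.4], "angular": [0, 0, 0], "hand": 0.2}, {"linear": [0, 0, 0.1], "angular": [0, 0, 0], "hand": 0.2}, {"linear": [0, 0, 0.05], "angular": [0, 0, 0], "hand": 0.2}, {"linear": [0, 0, 0.05], "angular": [0, 0, 0], "hand": 0.2}, {"linear": [0, 0, 0.05], "angular": [0, 0, 0], "hand": 0.2}, {"linear": [0, 0, 0.05], "angular": [0, 0, 0], "hand": 0.2}, {"linear": [0, 0, 0.05], "angular": [0, 0, 0], "hand": 0.2}, {"linear": [0, 0, 0], "angular": [0, 0, 0], "hand": 0.2}, {"linear": [0, 0, 0], "angular": [0, 0, 0], "hand": 0.2}]}}

```text
clock: 15.05
eef_pos: [0.5256, 0.0764, 0.0589]
ee_rot: [2.213, 2.229, 0.0]
contact_force: [0.6, 0.8, -0.9]
finger_gap: 0.402
gripper_force: 40.0
```

Request:
{"api": "drive_tool", "payload": {"plan": [{"linear": [0, -0.02, 0.05], "angular": [0, 0, 0], "hand": 0.2}, {"linear": [0, 0, 0.05], "angular": [0, 0, 0], "hand": 0.2}, {"linear": [0, 0, 0.05], "angular": [0, 0, 0], "hand": 0.2}, {"linear": [0, 0, 0.05], "angular": [0, 0, 0], "hand": 0.2}, {"linear": [0, 0, 0], "angular": [0, 0, 0], "hand": 0.2}, {"linear": [0, 0, 0], "angular": [0, 0, 0], "hand": 0.2}]}}

```text
clock: 15.55
eef_pos: [0.5245, 0.0764, 0.0505]
ee_rot: [-2.213, -2.229, 0.001]
contact_force: [-0.4, -0.4, -0.5]
finger_gap: 0.404
gripper_force: 40.0
```

```bash
python3 look.py crop4.png
```

```text
[0.5246897  0.07638085 0.05062749] 0.40571185531471116 [-0.4 -0.7 -0.7]
[[-7.e-03  1.e+00 -2.e-04]
 [ 1.e+00  7.e-03  0.e+00]
 [ 0.e+00 -2.e-04 -1.e+00]]
239 201 (np.float64(239.03544203588717), np.float64(201.25123650680638)) stud (np.float64(239.38237707365093), np.float64(200.62019670175184))
```

View pics/crop4.png

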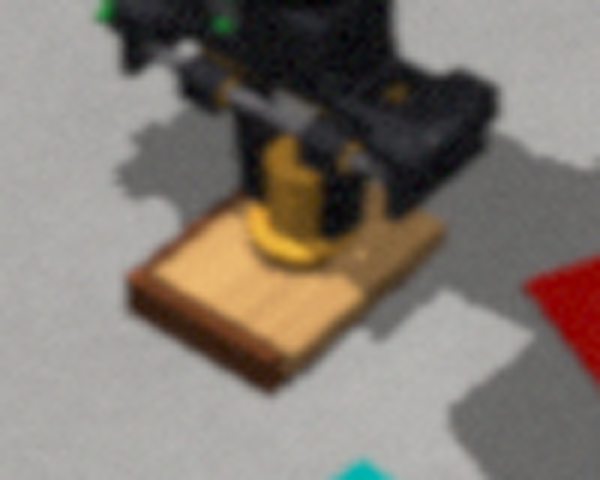

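The cap is threaded over the stud and upright, flange centred at (300,235), with no side load. Next I press down without letting up.

Request:
{"api": "drive_tool", "payload": {"plan": [{"linear": [0, 0, 0], "angular": [0, 0, 0], "hand": 0.2}, {"linear": [0, 0, 0.05], "angular": [0, 0, 0], "hand": 0.2}, {"linear": [0, 0, 0.05], "angular": [0, 0, 0], "hand": 0.2}, {"linear": [0, 0, 0.05], "angular": [0, 0, 0], "hand": 0.2}, {"linear": [0, 0, 0.05], "angular": [0, 0, 0], "hand": 0.2}, {"linear": [0, 0, 0.05], "angular": [0, 0, 0], "hand": 0.2}, {"linear": [0, 0, 0.05], "angular": [0, 0, 0], "hand": 0.2}, {"linear": [0, 0, 0.05], "angular": [0, 0, 0], "hand": 0.2}, {"linear": [0, 0, 0.05], "angular": [0, 0, 0], "hand": 0.2}, {"linear": [0, 0, 0], "angular": [0, 0, 0], "hand": 0.2}], "grip_force": 55}}

```text
clock: 16.43
eef_pos: [0.5245, 0.0764, 0.0362]
ee_rot: [-2.213, -2.229, 0.002]
contact_force: [-10.0, 2.1, 21.1]
finger_gap: 0.403
gripper_force: 55.0
```

Request:
{"api": "drive_tool", "payload": {"plan": [{"linear": [0, -0.015, 0], "angular": [0, 0, 0], "hand": 0.2}, {"linear": [0, 0, 0], "angular": [0, 0, 0], "hand": 0.2}, {"linear": [0, 0, 0], "angular": [0, 0, 0], "hand": 0.2}, {"linear": [0, 0, 0], "angular": [0, 0, 0], "hand": 0.2}, {"linear": [0, 0, 0], "angular": [0, 0, 0], "hand": 0.2}, {"linear": [0, 0, 0], "angular": [0, 0, 0], "hand": 0.2}]}}

```text
clock: 16.93
eef_pos: [0.5245, 0.0764, 0.0362]
ee_rot: [2.213, 2.229, 0.0]
contact_force: [-6.0, 2.1, 16.5]
finger_gap: 0.403
gripper_force: 55.0
```

```bash
python3 look.py crop5.png; python3 - <<'E'
from h import *
f=grab('top')
a=cv2.resize(f['image'][157:217,200:280],None,fx=5,fy=5,interpolation=cv2.INTER_CUBIC)
b=cv2.imread('pics/crop5.png')[100:420,:380]
c=np.zeros((320,785,3),np.uint8); c[:300,:400]=a; c[:,402:782]=b
cv2.imwrite('pics/crop6.png',c)
E
```

```text
[0.52444458 0.07643541 0.03619825] 0.40168543825207814 [-7.5  2.4 16.9]
[[-7.3e-03  1.0e+00  2.0e-04]
 [ 1.0e+00  7.3e-03 -1.0e-04]
 [-1.0e-04  2.0e-04 -1.0e+00]]
239 204 (np.float64(239.10797051398907), np.float64(204.89609069134013)) stud (np.float64(239.38237707365093), np.float64(200.62019670175184))
```

View pics/crop6.png

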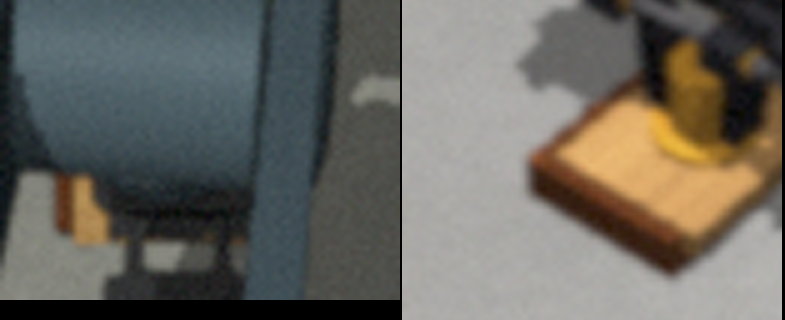

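The cap's flange sits flat on the plates (crop (705,150)) and the stack is still flush with the fences. The TCP is 27 mm above its height at the grasp, and the cap is pressed down with about 17 N, so I'm handing in.

```bash
python3 -c "
from plant import bot
print(bot.sign_off())"
```

```text
the job is handed in; nothing more can be done
None
```

I tapped the plates flush against both fence strips, pressed the cap past its click onto the plates, and handed the job in at about 17 s still pressing with about 17 N; the hand-in returned no verdict.

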